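Jog the shaker from its control box

ROBOT

A 6-joint arm with a two-finger parallel gripper is mounted at the origin on a cart in front of the work surface, level with it; the furniture and walls round the work are solid. World frame = base frame: x ahead of the robot, y to its left, z up, the work surface at z = 0. Lengths are in m, angles in rad, forces in N, time in s.
With the tool pointing down it reaches from about 0.2 to 0.875 m from the base axis. Payload 3.4 kg.
Tool frame: the origin (TCP) lies between the finger pads; the fingertips stand 25 mm ahead of it and the grasp point (between the pads) lies 6 mm ahead of it (r.nose_length is the z of the fingertips in the tool frame, in m); z points along the fingers, x is the direction in which the jaws open and shut, and the axes are right-handed (so a half turn about z gives the same grasp; the last joint's range is limited). The gripper opens to 94 mm and grips with 3 to 60 N. Pads are 16 mm wide; open, the fingers measure 119 mm over their backs; the gripper's body (75 mm by 177 mm) begins 78 mm behind the grasp point.
Start: joints at [0.999, 0.276, 1.505, -0, 1.361, -0.121], TCP at [0.251, 0.518, 0.23] pointing down, gripper open.
Joint ranges: [-2.89, 2.89], [-0.75, 2.08], [0.22, 2.7], [-1.18, 4.32], [0.11, 2.71], [-2.7, 2.7]. Speed limits (rad/s): [2.57, 2.57, 3.14, 3.14, 3.14, 3.14].

INTERFACE

Orientations are given as a unit quaternion [w, x, y, z].
In Python, from plant import r, gripper_to, inverse_kinematics, vision, models, telemetry gives the robot as it stands. Calls block until the motion is done:
- r.move_to(position, orientation): joint-space move of the TCP to a pose.
- r.move_l(position, rot=None, vel=0.15, guard=None): straight line of the TCP; rot=None keeps the orientation; vel is the mean speed in m/s. With guard (N) it stops when the force on the tool has changed by that much, and returns True; else False.
- r.movej(angles): joint-space move.
- gripper_to(opening, f_grip=None): finger opening in m; f_grip is the grip in N (None keeps the last); returns when the fingers have stopped.
- r.hold(seconds).
- inverse_kinematics(position, orientation): joint angles nearest the present ones, or None.
- vision.snapshot(name): name is "scene" or "side" or "wrist"; returns the picture (400x640x3 uint8, red, green, blue); there is no depth.
- vision.get_calibration(name): a dict with "fx", "fy", "cx", "cy" (pixels), "D" ([k1, k2, p1, p2, k3] as OpenCV has them; the pictures are not rectified), "position" and "orientation" of the camera in the world. Camera axes: x right, y down, z forward; pixel columns grow to the right and rows downward; lengths in m; the calibration is good to about 2 mm. A picture is of the moment at which its call begins: read the wrist's pose just before it. get_calibration takes no time and is no camera call; for the wrist camera it gives the pose at the moment of the call.
A pose or a line that the arm cannot do raises r.PlanningError and nothing moves.
- r.sign_off(): hands the job in, once; it reports no verdict.
Trained networks look in the newest picture that a camera, given by its name, has taken for a name from the list of things; names that differ only in an ending like _2 or _b are one class to them, and where a whole thing is asked for, a point or a joint stands for the part that bears it (a point fixed in the world has none). Each returns a list of dicts, best first, with "score" (0 to 1); they miss things now and then, are a little off and sometimes report something else, mostly with a low value. They report only what shows in the picture. A call takes as long as a camera call.
- models.boxes_of(thing, camera): "at" ([x, y, z] in m, in world coordinates, good to about 4 mm: the middle of the surface that is visible of it).
- models.regions_of(thing, camera): "pixels" (400x640 bool, what is visible of it).
- models.mark_of(thing, camera): "at" ([x, y, z] in m, in world coordinates, good to about 4 mm: a listed point, or the origin of a listed thing).
Readings, each from a call of its own:
- telemetry.current_t(): time.
- telemetry.current_joints(): joint angles.
- telemetry.current_dq(): joint speeds.
- telemetry.current_joint_efforts(): joint torques, N m.
- telemetry.current_ee_pos(): TCP position.
- telemetry.current_tool_rot(): TCP orientation.
- telemetry.current_wrist_force(): force on the tool from outside, world axes, zero at the start.
- telemetry.current_torque(): the same for the moment, N m.
- telemetry.current_opening(): finger opening in m.
Only numpy, scipy, OpenCV 4.12 (cv2) and the standard library are available. Lean on these libraries where they do the work, as an engineer would, in place of code of your own. Each camera call takes 0.05 s, during which the arm holds its last target. There are 200 camera calls.

TASK

Jog the shaker from its bench control box with the fingertips: first push the raised far end of the rocker switch all the way down so that it stays over, then press the square key fully in (it stays down), then press the small flat round button fully in and keep it pressed: finish while still holding it down. Leave the big mushroom stop button unpressed and the loose things round the box where they are.

Things in the scene. Friction and masses are not known exactly. Their poses are not given: they have to be found in the camera images.
- control_box: Grey metal control box with a bare aluminium top plate, fixed to the worktop, 106 mm deep (its x, away from the robot at yaw 0) by 320 mm wide (its y) by 45 mm high; origin: centre of the underside; it turns up to 0.28 rad about the vertical. Four switches stand in a row along its y axis, 75 mm apart, in any order, each on a black base plate 64 x 62 x 7 mm on top of the box (plate top 52 mm above the worktop). All caps are the same grey plastic and are worked straight down.
- rocker (a joint): Rocker switch: the long grey V-shaped rocker, 60 mm long (along the box's x) and 30 mm wide, on a cross pivot. Radians: about 0 to 0.04 = off at the start, far half sloping up, near half level; 0.34 = on, far half level with its top 60 mm above the worktop. Held by friction: it stays where it is put; it takes about 3 N at the rocker_end point.
- rocker_end (a point): Point on the top face of the rocker's far half, on its middle line, 20 mm from the pivot (the half is 30 mm long); it moves with the rocker. About 66 mm above the worktop when off, 60 mm when on. Press here, straight down.
- key (a joint): Square key: flat-topped, 32 x 32 mm. Metres pressed: 0 = up, 0.008 = fully in. Held by friction (3 N): it stays where it is pushed.
- key_top (a point): Centre of the square key's flat top face, moving with it: 67 mm above the worktop when up, 59 mm when fully in.
- jog (a joint): Small flat round button, 32 mm in diameter. Metres pressed: 0 = up, 0.008 = fully in. A spring lifts it again when let go: 2 N at the top, 6 N fully in.
- jog_top (a point): Centre of the small round button's flat top face, moving with it: 67 mm above the worktop when up, 59 mm when fully in.
- stop (a joint): Mushroom stop button, a wide domed head 44 mm in diameter on a stem, the tallest of the four. Metres pressed: 0 = up, 0.006 = fully in; spring return, 3 N to start, 7 N fully in. Not to be pressed.
- stop_top (a point): Top centre of the mushroom stop button, 80 mm above the worktop.
- resin_puck: Loose pink resin puck, 45 x 63 x 22 mm, lying behind the box; origin: centre of its underside.
- rubber_post: Loose black rubber cylinder, 25 mm in diameter and 37 mm high, standing behind the box; origin: centre of its underside.
- tape_roll: Loose roll of tape, 104 mm across and 25 mm high, lying left of the box; origin: centre of its underside.
- vial: Loose capped glass vial, 22 mm in diameter and 58 mm high, standing right of the box; origin: centre of its underside.

How it is judged:
On the way, in this order (a step that is already met when the one before it is completed fails the run):
1. the rocker is pushed over to on (value of joint rocker above 0.28 rad), for 0.1 s.
2. the square key is pressed fully in (value of joint key above 0.006 m), for 0.1 s.
3. the small round button is pressed in (value of joint jog above 0.0055 m), for 0.2 s.
At the end, for the whole second after the job is handed in: Rocker over to on (more than 0.28 of 0.34 rad), square key in (more than 6 of 8 mm), small round button held in by the fingers (more than 5.5 of 8 mm, finger contact force above 1 N), mushroom stop button up (less than 3 mm pressed) (value of joint rocker above 0.28 rad and value of joint key above 0.006 m and value of joint jog above 0.0055 m and value of joint stop below 0.003 m and contact force between the fingers and anything else above 1 N); the arm keeps its last pose, push and grip.
It fails at once if the square key is pressed before the rocker is on (value of joint key above 0.003 m and value of joint rocker below 0.25 rad).
It fails at once if the small round button is pressed before the square key is in (value of joint jog above 0.003 m and value of joint key below 0.005 m).
It fails at once if the small round button is pressed while the rocker is off (value of joint jog above 0.003 m and value of joint rocker below 0.25 rad).
It fails at once if the mushroom stop button is pressed (value of joint stop above 0.003 m).
It fails at once if a loose thing is lifted, carried or pushed more than 15 mm (distance of any of resin_puck, rubber_post, tape_roll, vial from where it was at the start of the episode above 0.015 m).
It also fails if it takes over 40 s, if anything falls off the work surface, if the arm or the gripper's body presses on something with over 40 N, if the wrist force passes 120 N, or if a joint passes its speed limit or range.

## Working session

There is one attempt and no reset: what is moved stays moved. The work goes in short steps, each a Python script; the robot and the scene stay as the last script left them, time stands still between calls to the robot, and variables do not carry over. Pictures are saved under pics/ and viewed, about 8 in all and at most 12, crops included, and the job is handed in when it is done.

```bash
ls; mkdir -p pics; python3 - <<'E'
from plant import r, vision, models, telemetry
import cv2, numpy as np
ims=[]
for c in ["scene","side","wrist"]:
    im=vision.snapshot(c); ims.append(im)
    cv2.imwrite(f"pics/{c}0.png",im[:,:,::-1])
    for t in ["rocker_end","key_top","jog_top","stop_top","control_box","vial","tape_roll","rubber_post","resin_puck"]:
        print(c,t,[(np.round(d["at"],3).tolist(),round(d["score"],2)) for d in models.mark_of(t,c)[:2]])
cv2.imwrite("pics/both0.png",np.vstack([cv2.resize(i,(480,300)) for i in ims[:2]])[:,:,::-1])
print(telemetry.current_t(),r.nose_length,telemetry.current_tool_rot())
E
```

```text
pics
scene rocker_end []
scene key_top [([0.523, -0.1, 0.066], 0.48)]
scene jog_top [([0.491, 0.123, 0.068], 0.47)]
scene stop_top [([0.5, 0.049, 0.078], 0.7)]
scene control_box [([0.506, 0.012, 0.001], 0.63), ([0.486, 0.26, 0.002], 0.31)]
scene vial [([0.501, -0.203, -0.001], 0.6)]
scene tape_roll [([0.484, 0.263, 0.002], 0.75)]
scene rubber_post [([0.604, 0.012, 0.003], 0.6)]
scene resin_puck [([0.596, 0.118, 0.003], 0.76)]
side rocker_end [([0.532, -0.022, 0.065], 0.78), ([0.504, 0.013, 0.002], 0.3)]
side key_top [([0.523, -0.098, 0.065], 0.65)]
side jog_top [([0.488, 0.123, 0.064], 0.54), ([0.498, 0.05, 0.08], 0.35)]
side stop_top [([0.5, 0.049, 0.079], 0.55)]
side control_box [([0.508, 0.012, 0.002], 0.91)]
side vial [([0.505, -0.202, 0.0], 0.83)]
side tape_roll [([0.484, 0.261, 0.002], 0.83)]
side rubber_post [([0.601, 0.01, -0.001], 0.47), ([0.505, -0.201, 0.001], 0.2)]
side resin_puck [([0.592, 0.124, -0.001], 0.82), ([0.504, 0.014, -0.0], 0.21)]
wrist rocker_end []
wrist key_top []
wrist jog_top []
wrist stop_top []
wrist control_box []
wrist vial []
wrist tape_roll [([0.479, 0.263, 0.001], 0.86)]
wrist rubber_post []
wrist resin_puck []
1.5 0.025 [-4.02682091e-05  8.47263317e-01  5.31173107e-01  2.98217316e-05]
```

View pics/both0.png

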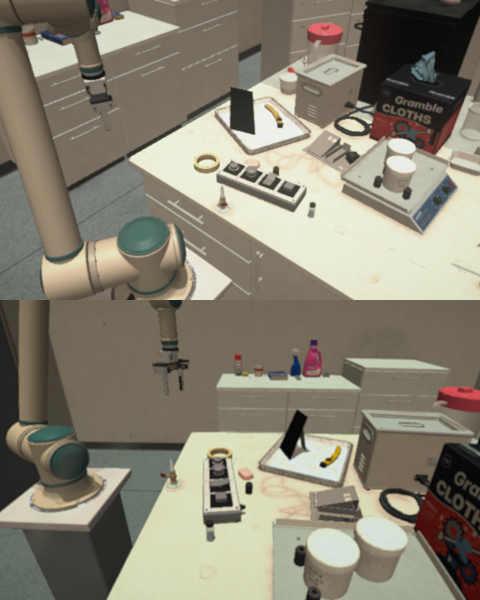

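The boxes are in a row (left to right) jog, stop, rocker and key, with yaw about 0.15. There is an unlisted object in front of the box, at about (222,195) in the upper half, so I'll zoom in on it before moving.

```bash
python3 - <<'E'
import cv2, numpy as np
a=cv2.imread("pics/scene0.png")[190:300,240:440]; b=cv2.imread("pics/side0.png")[190:330,200:380]
a=cv2.resize(a,None,fx=3,fy=3,interpolation=2); b=cv2.resize(b,(424,330),interpolation=2)
b=cv2.resize(b,(360,280)); c=np.zeros((610,600,3),np.uint8); c[:330]=a; c[330:610,:360]=b
cv2.imwrite("pics/crop0.png",c[:600])
from plant import vision
for n in("scene","side"): print(vision.get_calibration(n))
E
```

```text
{'fx': 513.219563290894, 'fy': 513.219563290894, 'cx': 327.80465872205843, 'cy': 199.50416589324587, 'D': array([0.05122227, 0.        , 0.        , 0.        , 0.        ]), 'position': array([-0.34733367, -0.61356192,  0.94824483]), 'orientation': array([-0.40862301,  0.80498477, -0.38387195,  0.19408523])}
{'fx': 364.2924999237434, 'fy': 364.2924999237434, 'cx': 322.302477223934, 'cy': 202.00841110166766, 'D': array([-0.03756623,  0.        ,  0.        ,  0.        ,  0.        ]), 'position': array([ 0.59573583, -0.73966005,  0.51976063]), 'orientation': array([-0.52916958,  0.84841791,  0.01192498, -0.00493875])}
```

View pics/crop0.png

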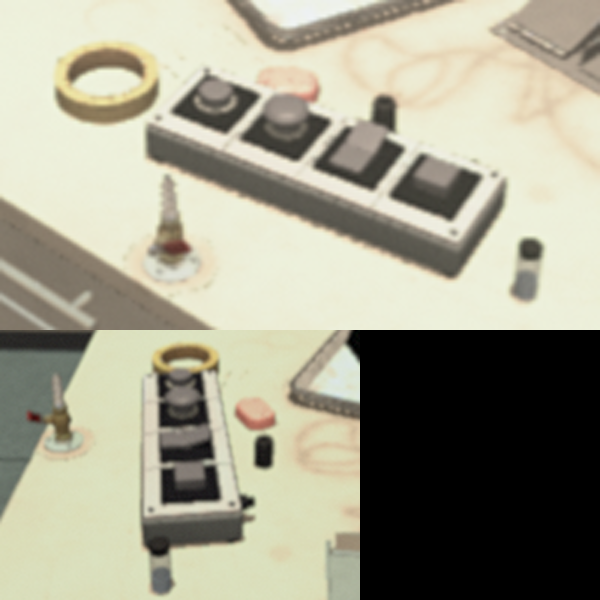

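The crop confirms jog, stop, rocker, key. A tap-like nozzle (about (172,180–262) in the crop) stands in front of the left part of the box, so I'll stay high and keep the jaws along box y. Next I go above the box, close the gripper and refine with the wrist camera.

```bash
cat > h.py <<'E'
from plant import r, gripper_to, inverse_kinematics, vision, models, telemetry
import numpy as np, cv2
from scipy.spatial.transform import Rotation as R
def quat(yaw,flip=1):
    x=flip*np.array([-np.sin(yaw),np.cos(yaw),0]); z=np.array([0,0,-1.])
    q=R.from_matrix(np.c_[x,np.cross(z,x),z]).as_quat(); return q[[3,0,1,2]]
E
python3 - <<'E'
from h import *
# nozzle: intersect base ray with z=0
c=vision.get_calibration("scene"); K=np.array([[c['fx'],0,c['cx']],[0,c['fy'],c['cy']],[0,0,1]])
Rm=R.from_quat(np.roll(c['orientation'],-1)).as_matrix()
p=cv2.undistortPoints(np.array([[[297.,277.]]]),K,c['D'])[0,0]; d=Rm@[*p,1]; print("nozzle",c['position']-d*c['position'][2]/d[2])
P=[0.49,0.01,0.27]
fl=min((1,-1),key=lambda f:9 if (j:=inverse_kinematics(P,quat(.15,f))) is None else abs(j[5]))
print(fl,inverse_kinematics(P,quat(.15,fl)))
q=quat(.15,fl); r.move_to(P,q); gripper_to(0.0,20)
for cam in("wrist","side","scene"):
    im=vision.snapshot(cam)
    if cam=="wrist": cv2.imwrite("pics/w1.png",im[:,:,::-1])
    for t in ["rocker_end","key_top","jog_top","stop_top","control_box"]:
        print(cam,t,[(np.round(d["at"],4).tolist(),round(d["score"],2)) for d in models.mark_of(t,cam)[:2]])
print(telemetry.current_t(),telemetry.current_ee_pos(),telemetry.current_opening(),telemetry.current_wrist_force())
E
```

```text
nozzle [0.3437696  0.05127218 0.        ]
-1 [-1.21675384e-01  1.25635031e-01  1.60389207e+00 -4.44089210e-16
  1.41206556e+00  1.29912094e+00]
wrist rocker_end [([0.5294, -0.0221, 0.0667], 0.57)]
wrist key_top [([0.5249, -0.0936, 0.0661], 0.75)]
wrist jog_top [([0.4889, 0.1263, 0.066], 0.95)]
wrist stop_top [([0.4986, 0.0506, 0.0798], 0.83)]
wrist control_box [([0.5073, 0.009, -0.0021], 0.86), ([0.5291, -0.0247, 0.0652], 0.28)]
side rocker_end [([0.5328, -0.0231, 0.0652], 0.62)]
side key_top [([0.5192, -0.0969, 0.0641], 0.52)]
side jog_top [([0.4879, 0.1228, 0.0668], 0.55), ([0.5312, -0.0236, 0.065], 0.52)]
side stop_top [([0.4994, 0.0485, 0.076], 0.55)]
side control_box [([0.502, 0.0121, 0.0019], 0.84)]
scene rocker_end [([0.5278, -0.0245, 0.0676], 0.59)]
scene key_top [([0.5235, -0.0966, 0.0623], 0.51), ([0.4906, 0.1268, 0.0656], 0.15)]
scene jog_top [([0.4906, 0.1245, 0.0647], 0.46)]
scene stop_top [([0.4993, 0.0482, 0.0741], 0.64)]
scene control_box [([0.5053, 0.0111, 0.0014], 0.7)]
5.8417 [0.4899836  0.00999283 0.26997942] 0.0004942151164716605 [ 0.13032629 -0.29464772  0.65358981]
```

View pics/w1.png

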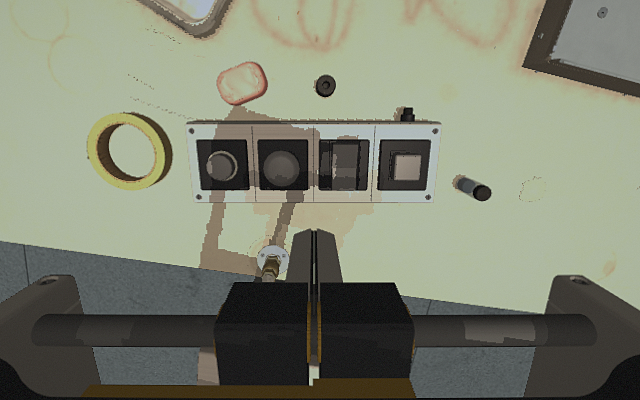

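Wrist view agrees: jog (221,165), stop (281,167), rocker (344,165), key (406,166), fingers at the nozzle's right, box aligned. Position estimates from three cameras agree within about 4 mm. Pressing the rocker, then checking.

```bash
cat >> h.py <<'E'
YAW=.153; Q=quat(YAW,-1); T=.025
PT=dict(rocker=(.5305,-.0227),key=(.5235,-.0965),jog=(.4895,.1243))
def press(n,zt,guard=12):
    x,y=PT[n]
    g=r.move_l([x,y,zt+T],vel=.04,guard=guard)
    print(n,"guard",g,"tip",telemetry.current_ee_pos()-[0,0,T],"F",telemetry.current_wrist_force())
E
python3 - <<'E'
from h import *
x,y=PT['rocker']
r.move_to([x,y,.115],Q)
press('rocker',.0585); r.hold(.2)
r.move_l([x,y,.115]); 
r.move_l([.47,-.03,.22],vel=.3)
im=vision.snapshot("wrist"); cv2.imwrite("pics/w2.png",im[:300,:,::-1])
print(models.mark_of("rocker_end","wrist")[:1],telemetry.current_t())
E
```

```text
rocker guard True tip [ 0.53196838 -0.02262876  0.06019501] F [-0.36010331  0.36740891  6.00709633]
[{'at': [0.5343, -0.0234, 0.0622], 'score': 0.71}] 8.4917
```

View pics/w2.png

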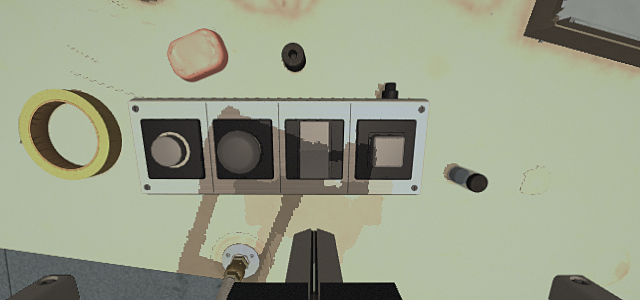

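Rocker's far half now looks flat and level (317,135) and the tip stopped hard at 60.2 mm, which matches "on". Now the key.

```bash
python3 - <<'E'
from h import *
x,y=PT['key']
r.move_to([x,y,.12],Q)
press('key',.0575); r.hold(.2)
r.move_l([x,y,.12]); 
r.move_l([.47,-.02,.24],vel=.3)
for cam in("wrist","side"):
    im=vision.snapshot(cam)
    if cam=="wrist": cv2.imwrite("pics/w3.png",im[:300,:,::-1])
    for t in("rocker_end","key_top","jog_top","stop_top"): print(cam,t,[np.round(d['at'],4) for d in models.mark_of(t,cam)[:1]])
print(telemetry.current_t())
E
```

```text
key guard True tip [ 0.52324745 -0.09630863  0.05921883] F [-1.12808113  0.09422741  5.82858767]
wrist rocker_end []
wrist key_top [array([ 0.5237, -0.0975,  0.0592])]
wrist jog_top [array([0.4913, 0.1225, 0.069 ])]
wrist stop_top [array([0.499 , 0.0502, 0.0827])]
side rocker_end [array([ 0.5344, -0.0212,  0.0627])]
side key_top [array([ 0.5184, -0.0981,  0.0568])]
side jog_top [array([0.4888, 0.1245, 0.0651])]
side stop_top [array([0.5042, 0.0111, 0.0019])]
11.7
```

View pics/w3.png

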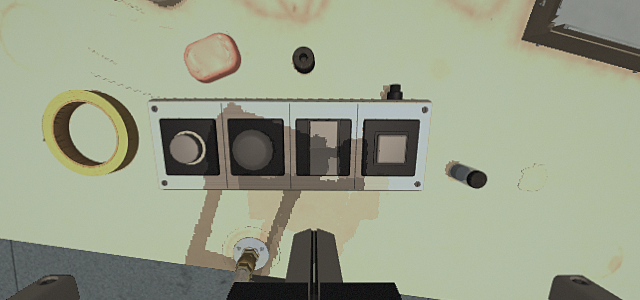

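Key is down (59.2 mm at stop, rim now showing round it at (392,149)). Now the jog button, kept pressed.

```bash
python3 - <<'E'
from h import *
x,y=PT['jog']
r.move_l([x,y,.24],vel=.25)
r.move_l([x,y,.12],vel=.15)
press('jog',.0580,25); r.hold(.5)
print("after hold",telemetry.current_ee_pos(),telemetry.current_wrist_force(),telemetry.current_t())
im=vision.snapshot("wrist"); cv2.imwrite("pics/w4.png",im[:,:,::-1])
im=vision.snapshot("scene"); cv2.imwrite("pics/s4.png",cv2.resize(im[170:300,230:440],None,fx=3,fy=3)[:,:,::-1])
for t in("rocker_end","key_top","stop_top","tape_roll","vial","rubber_post","resin_puck"): print(t,[np.round(d['at'],4) for d in models.mark_of(t,"wrist")[:1]],[np.round(d['at'],4) for d in models.mark_of(t,"scene")[:1]])
E
```

```text
jog guard False tip [0.48929108 0.12432157 0.05915818] F [-3.08968188 -0.13056076 11.64901522]
after hold [0.48925701 0.12431564 0.08415063] [-3.14017107 -0.27118845 11.13081669] 14.9583
rocker_end [array([ 0.5342, -0.0245,  0.0593])] [array([ 0.5315, -0.0237,  0.0622])]
key_top [] [array([ 0.5215, -0.0961,  0.0573])]
stop_top [array([0.5011, 0.0479, 0.0805])] [array([0.4961, 0.0499, 0.0738])]
tape_roll [] [array([ 0.4882,  0.2603, -0.002 ])]
vial [] [array([ 0.5009, -0.2021, -0.0012])]
rubber_post [array([0.6043, 0.0119, 0.0012])] [array([ 0.6042,  0.0122, -0.0013])]
resin_puck [array([ 0.5872,  0.1192, -0.0017])] [array([0.59  , 0.1155, 0.0054])]
```

View pics/w4.png

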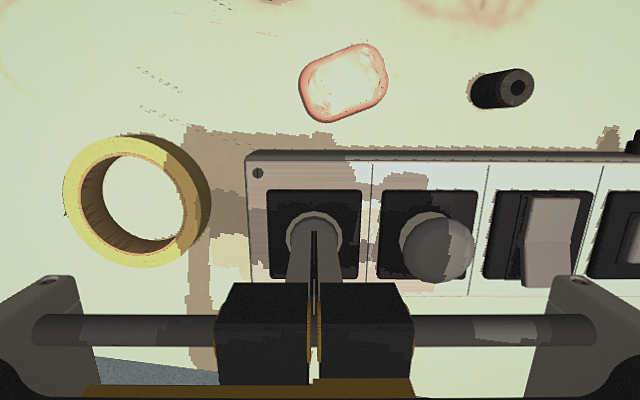

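View pics/s4.png

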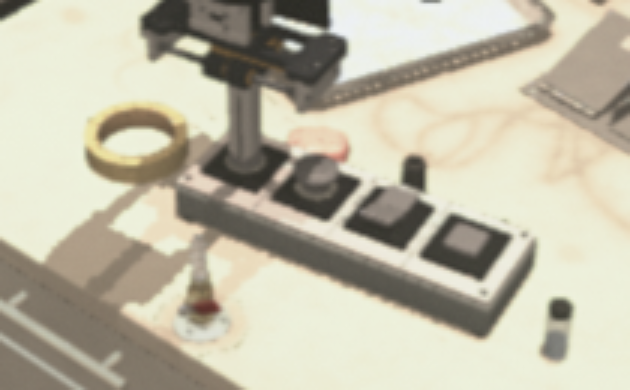

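The fingertips sit on the round button (314,235), holding it in at 59.2 mm with about 11 N. Stop is up, rocker and key are down, and the loose things are in place. Handing in.

```bash
python3 - <<'E'
from h import *
r.sign_off(); print(telemetry.current_t())
E
```

```text
the job is handed in; nothing more can be done
the job is handed in; nothing more can be done
```

I switched the rocker over, pressed the square key in, then pressed the round jog button. I handed the job in at about 15 s with the closed fingertips still holding the button down. `sign_off()` reports no verdict, so the result below rests on my own last checks.

| Switch | Last check |
|---|---|
| Rocker | Fingertips met a hard stop at 60.2 mm (on = 60 mm), and the far half looks level in the picture |
| Key | Fingertips met a hard stop at 59.2 mm (fully in = 59 mm), and it still looked down at the end |
| Jog | Fingertips at 59.2 mm (fully in = 59 mm), steady at about 11 N after a 0.5 s hold |
| Stop | Looks up in the wrist and scene pictures and was never touched |

The loose things stayed within 10 mm of their first positions, which is about what the trained networks' error allows for. I never went near any of them.

Two readings disagreed:
- **Stop height:** the scene camera put its top at 74 mm, against 80.5 mm from the wrist camera. The scene camera had already read 74 mm before I pressed anything, so I put this down to network error.
- **Stop position:** one side-camera reading matched the centre of the box's underside, not the stop, so I ignored it.

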